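# Hold component-test tweezers at the marked gap for open compensation

### The arm

A 6-joint arm with a two-finger parallel gripper is mounted at the origin on a cart in front of the work surface, level with it; the furniture and walls round the work are solid. World frame = base frame: x ahead of the robot, y to its left, z up, the work surface at z = 0. Lengths are in mm, angles in rad, forces in N, time in s.
With the tool pointing down it reaches from about 250 to 850 mm from the base axis. Payload 12.5 kg.
Tool frame: the origin (TCP) lies between the finger pads; the fingertips stand 22 mm ahead of it and the grasp point (between the pads) lies 3 mm ahead of it; y points along the fingers, z is the direction in which the jaws open and shut, and the axes are right-handed (so a half turn about y gives the same grasp; the last joint's range is limited). The gripper opens to 93 mm and grips with 3 to 60 N. Pads are 15 mm wide; open, the fingers measure 128 mm over their backs; the gripper's body (75 mm by 188 mm) begins 65 mm behind the grasp point.
Start: joints at [-1.363, 0.351, 1.652, -0, 1.139, -0.085], TCP at [158.768, -526.571, 240.633] pointing down, gripper open.
Joint ranges: [-2.75, 2.75], [-0.79, 2.1], [0.01, 2.65], [-1.57, 4.71], [0.07, 3.14], [-2.87, 2.87]. Speed limits (rad/s): [2.22, 2.22, 2.79, 3.14, 3.14, 3.14].

### API

Orientations are given as a rotation vector (axis times angle).
In Python, from workcell import observe, get_image, sign_off gives the robot as it stands.
- The arm moves only by the tool step_arm, never from a script. Its argument "motion" is a list of rows, each an object with "grip": the opening, from 0 (shut) to 1 (fully open); "translation": the shift along the tool's x, y, z in mm, a list of three; "dr": the turn, a rotation vector about the tool's x, y, z in degrees, a list of three. In form: [{"grip": grip, "translation": [x, y, z], "dr": [ax, ay, az]}, ...]. A call has 1 to 20 rows; each row shifts and turns the commanded pose from where the row before left it, along the tool's axes as they then stand; what a row does not reach is not made up. A row lasts 1/10 s, in which the tool goes at most 50 mm and 8.59 degrees, less where a joint would pass 70% of its speed; a pose out of reach is approached as far as the arm can. A call with a gripper value outside its range is refused whole. The fingers move at their own pace and stop on an object; "squeeze" is the grip in N (left out, the last holds). Time passes only in rows, so rows that do not move let the fingers close. It gives the time, the measured TCP pose, the force and the opening at its end, in the units of the state.
- observe(): the state, without advancing time (a new reading comes with each control period).
- get_image(name): name is "scene" or "top"; returns a dict with "color" (400x640x3 uint8, red, green, blue), "z_map" (400x640 float32, mm along the optical axis (not along the pixel's ray), 0 where there is no reading), "fx", "fy", "cx", "cy" (pixels), "camera_from_world" (4x4, takes a point from world to camera coordinates). Camera axes: x right, y down, z forward; pixel columns grow to the right and rows downward; lengths in mm; the calibration is good to about 2 mm. A picture is of the moment at which its call begins.
- sign_off(): hands the job in, once; it reports no verdict.
The state is a dict: "time_s": time; "qpos": joint angles; "joint_vel": joint speeds; "joint_torque": joint torques, N m; "ee_pos": TCP position; "tool_rot": TCP orientation; "ft_force": force on the tool from outside, world axes, zero at the start; "torque": the same for the moment, N m; "finger_gap": opening from 0.0 (shut) to 1.0 (fully open).
Only numpy, scipy, OpenCV 4.12 (cv2) and the standard library are available. Lean on these libraries where they do the work, as an engineer would, in place of code of your own. Each camera call takes 0.05 s, during which the arm holds its last target. There are 200 camera calls.

### The job

The handheld component-test tweezers need their open compensation, which must run with the tips as far apart as the parts we are about to measure. Hang the tweezers by the eye at their back end on the post of the gap stand, all the way down on the seat with the tips lying over the white gap plate, and let go; then squeeze the two arms until the tips stand 12 mm apart over the pair of red lines, never letting the tips meet, and keep squeezing at that gap steadily for at least two seconds. The program finishes while still squeezing: do not let the tips open again, and leave the other things on the desk alone.

Things in the scene. Friction and masses are not known exactly. Their poses are not given: they have to be found in the camera images.
- gap_stand: Gap stand, fixed: aluminium base 210 x 56 mm, top 8 mm over the desk. Origin on the post's axis at desk height; +x from the post along the centre line to the white gap plate, z up. At the origin a seat (25 mm diameter) with the post. Black rest block for the housing at x 48 to 62 mm, 16 mm wide, top 28 mm over the desk. Elsewhere before the gap plate only the base lies under the tweezers.
- post_seat (a point): Top of the seat on the post's axis, 28 mm over the desk, where the middle of the eye's underside belongs. The steel post: 8 mm diameter, 17 mm straight, then a 6 mm cone, its top 51 mm over the desk.
- red_lines (a point): Top of the white gap plate midway between the red lines, 154 mm from the post's axis; the tips end 2 mm short of it when hung. Plate: x 142 to 172 mm of the stand, 42 mm wide, top 30 mm over the desk. Lines run along the stand's x: a pair of wider red ones at y = +6 and -6 mm (the 12 mm gap), thin black pairs at +-3, +-10 and +-14 mm.
- tweezers: Component-test tweezers, about 80 g, lying flat, 163 mm long: black eye ring at the back (outside 22 mm, hole 13 mm, 10 mm thick), grey housing with a small display, two sprung arms to brass tips. Origin in the middle of the eye at the underside; +x from the eye to the tips, y across (arms close along y), z up out of the display. Centre of mass near x = 60 mm.
- eye (a point): Middle of the eye's hole at the tweezers' underside (same as the origin).
- housing_grip (a point): Middle of the rubber-sided housing, 42 mm from the eye towards the tips, 7 mm over the underside: pick up here, across y. Housing: x 13 to 67 mm from the eye, 14 mm high, 25.5 mm wide over the rubber sides.
- left_pad (a point): Middle of the outer face of the left (+y) arm's ribbed finger pad (26 x 12 mm), 118 mm from the eye, 7 mm over the underside: squeeze here. The outer faces of the two pads are 42.4 mm apart with open arms (tips 28 mm apart), 32 mm apart and parallel at the 12 mm tip gap; 1 mm between the pads changes the tip gap by 1.6 mm. It takes about 6.5 N on each pad.
- right_pad (a point): The same on the right (-y) arm.
- left_tip (a point): Inner face of the left (+y) arm's brass tip at its end, 152 mm from the eye, 7 mm over the underside. The distance from left_tip to right_tip is the tip gap: 28 mm at rest, 12 mm wanted.
- right_tip (a point): The same on the right (-y) arm.
- left_arm (a joint): Angle by which the left arm is squeezed inward, rad, about a pivot 60 mm from the eye and 9 mm off the centre line: 0 open, 0.087 at the 12 mm gap with both arms squeezed alike, 0.155 at its stop (tips touching). Springs open (3.5 N m/rad, preloaded).
- right_arm (a joint): The same for the right arm.
- connector: Green terminal block 13 x 32 x 15 mm standing loose on the desk: leave alone.
- bottle: White bottle, 28 mm diameter, 44 mm high: leave alone.
- petri_dish: Clear dish, 55 mm diameter, 14 mm high: leave alone.
- amber_vial: Brown vial with white cap, 22 mm diameter, 55 mm high: leave alone.
Mind the look-alikes: they are no part of the job. There is more than one size of the gap_stand; the one meant has the size given above.

How it is judged (in metres and radians):
On the way, in this order (a step that is already met when the one before it is completed fails the run):
1. the tweezers hang by their eye on the post, flat on the seat with the tips over the gap plate, let go and with open arms (horizontal distance between eye and post_seat below 0.004 m and z of eye in the frame of post_seat below 0.003 m and angle between tweezers's own z axis and vertical below 0.06 rad and angle between the x axis of tweezers and the x axis of gap_stand, either way round below 0.1 rad and x of left_tip in the frame of gap_stand above 0.14 m and distance between left_tip and right_tip above 0.025 m and contact force between the fingers and tweezers below 0.1 N), for 0.2 s.
2. the fingers hold the tips 12 mm apart for two seconds (distance between left_tip and right_tip between 0.0105 and 0.0135 m and contact force between the fingers and tweezers above 1 N), for 2 s.
At the end, for the whole second after the job is handed in: the eye is round the post (within 4 mm of its axis) and down on the seat (within 3 mm), the tweezers lie level within 0.06 rad, the fingers still squeeze the arms, the tips stand 12 mm apart within 1.5 mm, at rest, and each tip is within 4 mm of its red line (all of step 2 and horizontal distance between eye and post_seat below 0.004 m and z of eye in the frame of post_seat below 0.003 m and angle between tweezers's own z axis and vertical below 0.06 rad and y of left_tip in the frame of gap_stand between 0.002 and 0.01 m and y of right_tip in the frame of gap_stand between -0.01 and -0.002 m and x of left_tip in the frame of gap_stand above 0.14 m and velocity of joint left_arm between -0.05 and 0.05 rad/s and velocity of joint right_arm between -0.05 and 0.05 rad/s); the arm keeps its last pose, push and grip.
It fails at once if the tips meet (gap under 3 mm) (distance between left_tip and right_tip below 0.003 m).
It fails at once if another thing on the desk is moved by more than 10 mm (distance of any of connector, bottle, petri_dish, amber_vial from where it was at the start of the episode above 0.01 m).
It also fails if it takes over 51 s, if anything falls off the work surface, if the arm or the gripper's body presses on something with over 40 N, if the wrist force passes 120 N, or if a joint passes its speed limit or range.

## Working session

There is one attempt and no reset: what is moved stays moved. The work goes in short steps, Python scripts to look and compute and a tool call to move; the robot and the scene stay as the last step left them, time stands still between calls to the robot, and variables do not carry over. Pictures are saved under pics/ and viewed, about 8 in all and at most 12, crops included, and the job is handed in when it is done.

Besides the shell and the picture viewer there is one more tool, called as name(argument=value, ...) on one line, values as JSON. step_arm: Moves the arm, as the interface text tells. Its arguments: {"type":"object","properties":{"motion":{"type":"array","items":{"type":"object","properties":{"grip":{"type":"number"},"translation":{"type":"array","items":{"type":"number"}},"dr":{"type":"array","items":{"type":"number"}}}}},"squeeze":{"type":"number"}},"required":["motion"]}

```bash
mkdir -p pics; cat > h.py <<'E'
import numpy as np,cv2
from workcell import observe,get_image,sign_off
def ray(im,u,v,z):
    T=np.linalg.inv(im["camera_from_world"]);d=T[:3,:3]@np.array([(u-im["cx"])/im["fx"],(v-im["cy"])/im["fy"],1]);o=T[:3,3]
    return o+d*(z-o[2])/d[2]
def pt(im,u,v):
    z=im["z_map"][v,u];T=np.linalg.inv(im["camera_from_world"])
    return (T@np.array([(u-im["cx"])/im["fx"]*z,(v-im["cy"])/im["fy"]*z,z,1]))[:3]
def proj(im,p):
    c=im["camera_from_world"]@np.append(p,1);return c[0]/c[2]*im["fx"]+im["cx"],c[1]/c[2]*im["fy"]+im["cy"]
def save(n,a): cv2.imwrite("pics/"+n,a[...,::-1])
E
python3 - <<'E'
from h import *
import pickle
a=get_image("scene");b=get_image("top");pickle.dump((a,b),open("im0.pkl","wb"))
save("scene0.png",a["color"]);save("top0.png",b["color"])
for i in(a,b):print(i["fx"],np.linalg.inv(i["camera_from_world"]).round(2))
print(observe())
E
```

```text
509.78416350899266 [[-5.50000e-01 -6.40000e-01  5.40000e-01 -2.30810e+02]
 [-8.40000e-01  4.10000e-01 -3.60000e-01  6.15750e+02]
 [ 1.00000e-02 -6.50000e-01 -7.60000e-01  1.18397e+03]
 [ 0.00000e+00  0.00000e+00  0.00000e+00  1.00000e+00]]
425.89860196381886 [[ 1.00000e-01 -9.70000e-01  2.10000e-01  2.96390e+02]
 [-1.00000e+00 -9.00000e-02  2.00000e-02  8.14600e+01]
 [-0.00000e+00 -2.10000e-01 -9.80000e-01  1.33794e+03]
 [ 0.00000e+00  0.00000e+00  0.00000e+00  1.00000e+00]]
{'time_s': 0.1, 'qpos': array([-1.36256169e+00,  3.51158470e-01,  1.65233865e+00, -8.67126518e-06,
        1.13908562e+00, -8.45857199e-02]), 'joint_vel': array([-0.00010489,  0.00010432, -0.0025888 ,  0.00033331,  0.00115117,
       -0.00049139]), 'joint_torque': array([ 5.91482203e-04, -4.98029852e+01, -2.85705310e+01,  7.00107333e-02,
        2.39268166e-02, -2.98610894e-05]), 'ee_pos': array([ 158.7326692 , -526.30999485,  240.17648151]), 'tool_rot': array([-0.30446349,  2.06515999, -2.06309918]), 'ft_force': array([-0.13219192,  0.08261983,  0.24131579]), 'torque': array([ 0.0302394 , -0.02015989, -0.00298319]), 'finger_gap': 0.9990735417606871}
```

View pics/top0.png

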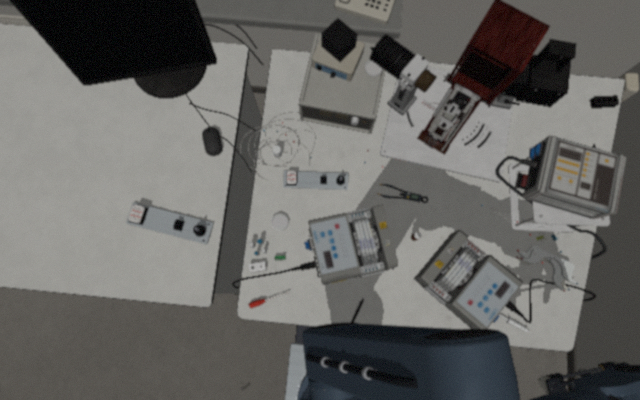

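View pics/scene0.png

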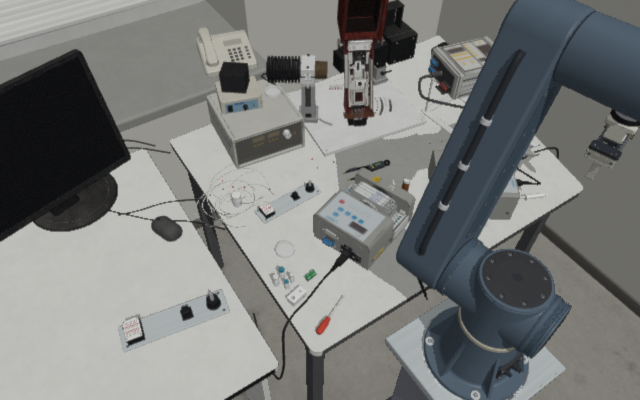

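```bash
python3 - <<'E'
from h import *
import pickle
a,b=pickle.load(open("im0.pkl","rb"))
c=b["color"][160:215,275:435];c1=cv2.resize(c,None,fx=5,fy=5,interpolation=cv2.INTER_CUBIC)
d=a["color"][145:225,250:400];d1=cv2.resize(d,(800,427),interpolation=cv2.INTER_CUBIC)[:320]
save("crop0.png",np.vstack([c1,d1]))
for n,pts in dict(A=[(284,177),(349,179)],B=[(128,212),(212,232)]).items():
    p=[ray(b,*q,8) for q in pts];print(n,p,np.linalg.norm(p[0]-p[1]))
for q in [(284,177),(290,177),(324,180),(341,180),(424,198),(400,194),(384,186),(384,196)]:print(q,pt(b,*q).round(1))
E
```

```text
A [array([660.41275954, 235.201076  ,   8.        ]), array([674.03168313,  25.07542627,   8.        ])] 210.56653047041956
B [array([497.60870873, 716.51542974,   8.        ]), array([459.86762943, 440.50458756,   8.        ])] 278.5792060990075
(284, 177) [659.7 234.9  10.7]
(290, 177) [655.7 213.4  32. ]
(324, 180) [656.2 104.8  32.3]
(341, 180) [661.3  51.1  32.7]
(424, 198) [ 635.7 -220.4    2.7]
(400, 194) [ 640.  -141.9    8.2]
(384, 186) [662.  -89.3   6.5]
(384, 196) [625.7 -89.8  19.2]
```

View pics/crop0.png

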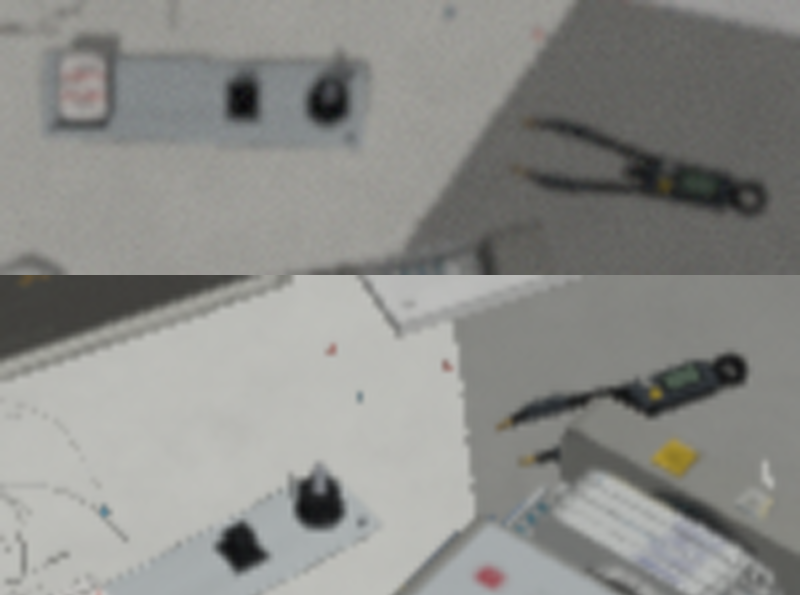

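```bash
python3 - <<'E'
from h import *
import pickle
a,b=pickle.load(open("im0.pkl","rb"))
# height map from both views, 25mm cells: max z
G={}
for im in (a,b):
    v,u=np.mgrid[0:400,0:640];z=im["z_map"];T=np.linalg.inv(im["camera_from_world"])
    P=np.stack([(u-im["cx"])/im["fx"]*z,(v-im["cy"])/im["fy"]*z,z,np.ones_like(z)],-1)@T.T
    P=P[z>0]
    for x,y,h in P[:,:3]:
        if 375<x<900 and -350<y<350:
            k=(int(x//25),int(y//25)); G.setdefault(k,[]).append(h)
print("x\\y",[int(j*25) for j in range(13,-14,-1)])
for i in range(35,14,-1):
    print(i*25,' '.join(f"{np.percentile(G[(i,j)],95):4.0f}" if (i,j) in G else "   ." for j in range(13,-14,-1)))
# stand base mask in top
def show(n,im,mask,z):
    c=max(cv2.findContours(mask.astype(np.uint8),cv2.RETR_EXTERNAL,cv2.CHAIN_APPROX_NONE)[0],key=cv2.contourArea)[:,0]
    w=np.array([ray(im,*q,z)[:2] for q in c],np.float32);r=cv2.minAreaRect(w);print(n,len(c),r)
for n,im,(u0,u1,v0,v1) in (("top",b,(278,356,162,196)),("scene",a,(248,325,172,226))):
    c=im["color"].astype(int);m=np.zeros(c.shape[:2],bool)
    hsv=cv2.cvtColor(im["color"],cv2.COLOR_RGB2HSV)
    s=np.s_[v0:v1,u0:u1]
    print(n,"samples base",c[im is b and 180 or 199, 312 if im is b else 285], "desk",c[165 if im is b else 185,300 if im is b else 270])
    m[s]=((c[...,2]-c[...,0])>5)[s]; show("blue "+n,im,m,8)
    m[:]=0;m[s]=((c[...,0]-c[...,1])>20)[s];yx=np.argwhere(m);q=yx.mean(0)[::-1];print("red",len(yx),q,ray(im,*q,30).round(1))
    m[:]=0;m[s]=(c.max(2)<75)[s]
    k,l,st,ce=cv2.connectedComponentsWithStats(m.astype(np.uint8))
    for i in range(1,k):
        if st[i,4]>8:print("dark",st[i],ce[i].round(1),ray(im,*ce[i],28).round(1))
E
```

```text
x\y [325, 300, 275, 250, 225, 200, 175, 150, 125, 100, 75, 50, 25, 0, -25, -50, -75, -100, -125, -150, -175, -200, -225, -250, -275, -300, -325]
875    3    5    5    9   16  132  135  135  136  135  135  135  136  135  136  136    6   19   21   21  210  564  570  572  574  575  573
850    4    6   15   15   20  131  134  135  134  134  134  135  136  136  135  135    6   20   22   21   21  562  565  567  570  572  574
825    7   17   16   15    8    5   11   17  106  134  133  135  134  134  135  133    6   21   21   21  554  559  561  564  565  567  570
800   16   14    5    7   17   18   16   15    6    6    5    6   46    5    5    6   15   22   22   22  106  554  557  559  562  563  337
775   18   14   15   18   14   12    7    7    8    5    6    7    6    6    6    5   17   20   22   21  103  149  214  554  558  560   23
750   17   16   16   30   10   12    7   14    6    6    6    6    6    4    6    6   21   20   20   21   21   23  115  198  135   21   21
725   19   15   45   48   11   13    5   10    6    6    6    6    5    5    7    6    5    6    6    6   15   19   21   
[... 1988 characters left out ...]
5 137] desk [153 153 147]
blue top 165 ((660.9389038085938, 120.68199157714844), (52.80331802368164, 142.54275512695312), 2.401425361633301)
red 5 [292.  177.4] [655.5 207.1  30. ]
dark [321 175   6   9  42] [323.3 179.4] [659.2 107.2  28. ]
dark [337 175   7  10  52] [340.2 179.8] [662.9  53.7  28. ]
scene samples base [166 171 172] desk [188 189 184]
blue scene 180 ((657.9315185546875, 135.51174926757812), (53.318843841552734, 205.0625), 3.004594087600708)
red 13 [265.92307692 207.69230769] [654.2 212.8  30. ]
dark [306 183   8   9  55] [309.2 187.6] [654.1  61.7  28. ]
dark [291 192   9   8  46] [294.7 195.6] [650.3 116.1  28. ]
dark [259 208  16  11  41] [266.7 213.7] [634.6 221.5  28. ]
```

```bash
python3 - <<'E'
from h import *
import pickle
a,b=pickle.load(open("im0.pkl","rb"))
def up(im,u,v,w,h,f=12):
    c=cv2.convertScaleAbs(im["color"][v:v+h,u:u+w],alpha=1.3);return cv2.resize(c,(w*f,h*f),interpolation=cv2.INTER_CUBIC)
save("crop1.png",np.vstack([np.hstack([up(b,328,164,32,24),up(a,296,172,32,24)]),np.hstack([up(b,278,166,32,24),up(a,250,196,32,24)])]))
f=lambda im,z,*q:[ray(im,*p,z).round(1) for p in q]
T=[((x+.5)/5+274.5,(y+.5)/5+159.5) for x,y in [(747,197),(533,123),(515,170)]]
S=[((x+.5)/5.333+249.5,(y+.5)/5.34+144.5) for x,y in [(731,95),(505,152),(528,185)]]
for n,im,P in(("top",b,T),("scene",a,S)):
    w=[ray(im,*p,7)[:2] for p in P];m=(w[1]+w[2])/2;d=m-w[0]
    print(n,[x.round(1) for x in w],"len",np.linalg.norm(d),"tipgap",np.linalg.norm(w[1]-w[2]),"ang",np.degrees(np.arctan2(d[1],d[0])))
E
```

```text
top [array([ 631.3, -219.6]), array([667. , -79.9]), array([634.7, -70.4])] len 145.7522362274404 tipgap 33.62844522499292 ang 82.29030156018
scene [array([ 627.2, -219.5]), array([662.4, -75.9]), array([633. , -71.9])] len 147.04668344513 tipgap 29.712779546376044 ang 81.98378480050653
```

View pics/crop1.png

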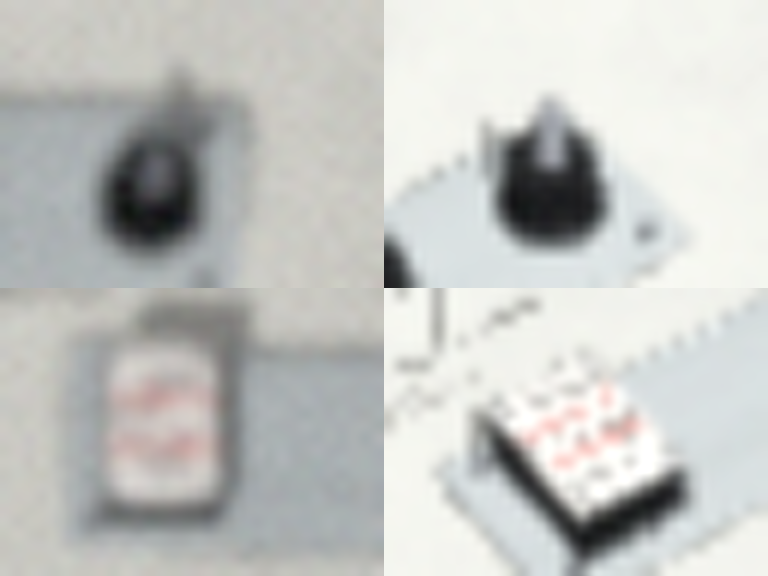

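```bash
python3 - <<'E'
from h import *
import pickle
a,b=pickle.load(open("im0.pkl","rb"))
def R(im,x,y,ox,oy,u,v,z):return ray(im,(x-ox+.5)/12-.5+u,(y-oy+.5)/12-.5+v,z)[:2].round(1)
print("top plate ctr(z30)",R(b,163,422,0,288,278,166,30),"corners",[R(b,x,y,0,288,278,166,30) for x,y in [(107,345),(217,345),(222,502),(110,502)]])
print("scene plate",R(a,586,438,384,288,250,196,30),[R(a,x,y,384,288,250,196,30) for x,y in [(485,410),(590,350),(688,470),(580,523)]])
print("scene tip z50",R(a,550,98,384,0,296,172,50),"post base z28",R(a,550,170,384,0,296,172,29))
print("top post tip",R(b,158,140,0,0,328,164,50), "seat disc ctr",R(b,151,182,0,0,328,164,28))
for n,im in(("top",b),("scene",a)):  # dark seat silhouette: width extremes -> axis line
    print(n,im["camera_from_world"][:3,:3]@[0,1,0])
    for p in [(664,55,28),(664,55,51),(664,67.5,28),(664,42.5,28),(676.5,55,28),(651.5,55,28),(651.5,55,8)]:
        q=np.array(proj(im,p));o=np.array([328,164]) if im is b else np.array([296-32,172]);print(p,((q-o+.5)*12-.5).round(0))
E
```

```text
top plate ctr(z30) [657.5 210.2] corners [array([677.3, 227.4]), array([680.1, 198.2]), array([637.2, 192.2]), array([634.4, 221.7])]
scene plate [652.4 212.3] [array([673.6, 228.8]), array([676.6, 197.5]), array([630. , 196.4]), array([629.7, 226.7])]
scene tip z50 [664.2  54.6] post base z28 [659.6  57.7]
top post tip [671.9  53.8] seat disc ctr [666.6  54.2]
top [-0.9952871  -0.09440287  0.02217418]
(664, 55, 28) [147. 191.]
(664, 55, 51) [151. 167.]
(664, 67.5, 28) [100. 187.]
(664, 42.5, 28) [194. 195.]
(676.5, 55, 28) [151. 146.]
(651.5, 55, 28) [143. 236.]
(651.5, 55, 8) [140. 256.]
scene [-0.8375093   0.41324551 -0.35750011]
(664, 55, 28) [550. 158.]
(664, 55, 51) [549.  96.]
(664, 67.5, 28) [508. 177.]
(664, 42.5, 28) [591. 138.]
(676.5, 55, 28) [524. 128.]
(651.5, 55, 28) [576. 188.]
(651.5, 55, 8) [576. 241.]
```

```bash
cat >> h.py <<'E'
from scipy.spatial.transform import Rotation as Ro
def rel(p,ang=None):
    "shift in tool axes to world p; turn so jaws (tool z) lie along world angle ang deg (mod 180), tool down"
    s=observe();r=Ro.from_rotvec(s["tool_rot"])
    print("t",round(s["time_s"],2),"pos",s["ee_pos"].round(2),"gap",round(s["finger_gap"]*93,2),"F",s["ft_force"].round(2))
    print("R\n",r.as_matrix().round(4))
    print("tool shift",(r.inv().apply(np.array(p)-s["ee_pos"])).round(2))
    if ang is not None:
        for k in(0,180):
            t=np.radians(ang+k);z=np.array([np.cos(t),np.sin(t),0]);y=np.array([0,0,-1]);x=np.cross(y,z)
            print("turn",np.degrees((r.inv()*Ro.from_matrix(np.c_[x,y,z])).as_rotvec()).round(2))
E
python3 -c "
from h import *
rel([635,-178,120],-7.9)"
```

```text
t 0.1 pos [ 158.73 -526.31  240.18] gap 92.91 F [-0.13  0.08  0.24]
R
 [[-9.574e-01 -2.000e-04  2.887e-01]
 [-2.887e-01  1.000e-03 -9.574e-01]
 [-1.000e-04 -1.000e+00 -1.000e-03]]
tool shift [-556.53  120.41 -195.89]
turn [ 5.000e-02 -6.532e+01 -4.000e-02]
turn [4.0000e-02 1.1468e+02 5.0000e-02]
```

step_arm(motion=[{"translation": [-20,0,-7],"dr": [0,0,0],"grip": 1},{"translation": [-33,0,-11.6],"dr": [0,0,0],"grip": 1},{"translation": [-37,0,-13],"dr": [0,0,0],"grip": 1},{"translation": [-37,0,-13],"dr": [0,0,0],"grip": 1},{"translation": [-37,0,-13],"dr": [0,0,0],"grip": 1},{"translation": [-37,0,-13],"dr": [0,0,0],"grip": 1},{"translation": [-37,0,-13],"dr": [0,0,0],"grip": 1},{"translation": [-37,0,-13],"dr": [0,0,0],"grip": 1},{"translation": [-37,0,-13],"dr": [0,0,0],"grip": 1},{"translation": [-37,0,-13],"dr": [0,0,0],"grip": 1},{"translation": [-37,0,-13],"dr": [0,0,0],"grip": 1},{"translation": [-37,0,-13],"dr": [0,0,0],"grip": 1},{"translation": [-37,0,-13],"dr": [0,0,0],"grip": 1},{"translation": [-37,0,-13],"dr": [0,0,0],"grip": 1},{"translation": [-37,0,-13],"dr": [0,0,0],"grip": 1},{"translation": [-22,0,-8],"dr": [0,0,0],"grip": 1}])

```text
time_s: 1.7
ee_pos: [636.2, -176.8, 240.0]
tool_rot: [-0.306, 2.064, -2.063]
ft_force: [-1.3, -1.4, 0.2]
finger_gap: 1.002
```

step_arm(motion=[{"translation": [0,0,0],"dr": [0,-4,0],"grip": 0.7},{"translation": [0,0,0],"dr": [0,-8,0],"grip": 0.7},{"translation": [0,0,0],"dr": [0,-8,0],"grip": 0.7},{"translation": [0,0,0],"dr": [0,-8,0],"grip": 0.7},{"translation": [0,0,0],"dr": [0,-8,0],"grip": 0.7},{"translation": [0,0,0],"dr": [0,-8,0],"grip": 0.7},{"translation": [0,0,0],"dr": [0,-8,0],"grip": 0.7},{"translation": [0,0,0],"dr": [0,-8,0],"grip": 0.7},{"translation": [0,0,0],"dr": [0,-5.3,0],"grip": 0.7},{"translation": [0,0,0],"dr": [0,0,0],"grip": 0.7}])

```text
time_s: 2.7
ee_pos: [634.5, -178.8, 240.2]
tool_rot: [-1.142, 1.31, -1.309]
ft_force: [0.3, -0.1, -0.0]
finger_gap: 0.7
```

```bash
python3 -c "
from h import *
rel([635,-178,25],-7.9)"
```

```text
t 2.7 pos [ 634.48 -178.76  240.2 ] gap 65.13 F [ 0.29 -0.1  -0.04]
R
 [[-1.366e-01 -8.000e-04  9.906e-01]
 [-9.906e-01  3.000e-04 -1.366e-01]
 [-2.000e-04 -1.000e+00 -8.000e-04]]
tool shift [ -0.79 215.2    0.58]
turn [ 0.05  0.05 -0.01]
turn [-2.0000e-02 -1.7995e+02 -7.0000e-02]
```

step_arm(motion=[{"translation": [0,20,0],"dr": [0,0,0],"grip": 0.6},{"translation": [0,35,0],"dr": [0,0,0],"grip": 0.6},{"translation": [0,35,0],"dr": [0,0,0],"grip": 0.6},{"translation": [0,35,0],"dr": [0,0,0],"grip": 0.6},{"translation": [0,30,0],"dr": [0,0,0],"grip": 0.6},{"translation": [0,20,0],"dr": [0,0,0],"grip": 0.6},{"translation": [0,15,0],"dr": [0,0,0],"grip": 0.6},{"translation": [0,10,0],"dr": [0,0,0],"grip": 0.6},{"translation": [0,8,0],"dr": [0,0,0],"grip": 0.6},{"translation": [0,5,0],"dr": [0,0,0],"grip": 0.6},{"translation": [0,2,0],"dr": [0,0,0],"grip": 0.6},{"translation": [0,0,0],"dr": [0,0,0],"grip": 0.6}])

```text
time_s: 3.9
ee_pos: [634.8, -178.9, 25.9]
tool_rot: [-1.14, 1.31, -1.311]
ft_force: [0.6, 0.4, 0.4]
finger_gap: 0.601
```

```bash
python3 - <<'E'
from h import *
rel([635,-178,25],-7.9)
a=get_image("scene");b=get_image("top")
u,v=map(int,proj(a,(635,-160,10)));x,y=map(int,proj(b,(635,-160,10)))
g=lambda im,u,v:cv2.resize(im["color"][v-40:v+40,u-50:u+50],(600,480),interpolation=cv2.INTER_CUBIC)
save("grasp.png",cv2.resize(np.hstack([g(a,u,v),g(b,x,y)]),(800,320)))
E
```

```text
t 3.9 pos [ 634.82 -178.86   25.94] gap 55.86 F [0.65 0.35 0.42]
R
 [[-1.380e-01  4.000e-04  9.904e-01]
 [-9.904e-01 -1.000e-04 -1.380e-01]
 [ 1.000e-04 -1.000e+00  5.000e-04]]
tool shift [-0.88  0.94  0.06]
turn [-0.03 -0.03  0.  ]
turn [-1.0000e-02  1.7997e+02 -4.0000e-02]
```

View pics/grasp.png

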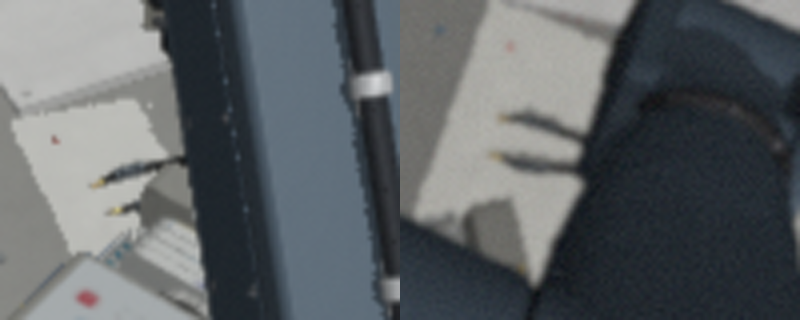

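step_arm(motion=[{"translation": [0,0.9,0],"dr": [0,0,0],"grip": 0.4},{"translation": [0,0,0],"dr": [0,0,0],"grip": 0.25},{"translation": [0,0,0],"dr": [0,0,0],"grip": 0.15},{"translation": [0,0,0],"dr": [0,0,0],"grip": 0.15},{"translation": [0,0,0],"dr": [0,0,0],"grip": 0.15},{"translation": [0,0,0],"dr": [0,0,0],"grip": 0.15}], squeeze=20)

```text
time_s: 4.6
ee_pos: [634.7, -178.8, 24.8]
tool_rot: [-1.141, 1.31, -1.31]
ft_force: [0.6, 0.0, 1.2]
finger_gap: 0.272
```

step_arm(motion=[{"translation": [0,-5,0],"dr": [0,0,0],"grip": 0.15},{"translation": [0,-15,0],"dr": [0,0,0],"grip": 0.15},{"translation": [0,-25,0],"dr": [0,0,0],"grip": 0.15},{"translation": [0,-30,0],"dr": [0,0,0],"grip": 0.15},{"translation": [0,-25,0],"dr": [0,0,0],"grip": 0.15},{"translation": [0,0,0],"dr": [0,0,0],"grip": 0.15}])

```text
time_s: 5.2
ee_pos: [636.5, -179.4, 129.6]
tool_rot: [-1.137, 1.304, -1.315]
ft_force: [0.5, -0.6, -0.5]
finger_gap: 0.271
```

```bash
python3 -c "
from h import *
import numpy as np
t=np.radians(93.4)
print(np.cos(t),np.sin(t))
rel([664.8+42*np.cos(t),54.3+42*np.sin(t),120],3.4)"
```

```text
-0.05930637357596165 0.9982398279237653
t 5.2 pos [ 636.5  -179.45  129.61] gap 25.16 F [ 0.51 -0.61 -0.48]
R
 [[-0.1378  0.0066  0.9904]
 [-0.9905 -0.0023 -0.1378]
 [ 0.0014 -1.      0.0069]]
tool shift [-276.61    9.13  -12.5 ]
turn [ -0.39 -11.32   0.12]
turn [ -0.18 168.68  -0.57]
```

step_arm(motion=[{"translation": [-15,0,-0.5],"dr": [0,0,0],"grip": 0.15},{"translation": [-30,0,-1.5],"dr": [0,0,0],"grip": 0.15},{"translation": [-37,0,-1.7],"dr": [0,0,0],"grip": 0.15},{"translation": [-37,0,-1.7],"dr": [0,0,0],"grip": 0.15},{"translation": [-37,0,-1.7],"dr": [0,0,0],"grip": 0.15},{"translation": [-37,0,-1.7],"dr": [0,0,0],"grip": 0.15},{"translation": [-37,0,-1.7],"dr": [0,0,0],"grip": 0.15},{"translation": [-28,0,-1.2],"dr": [0,0,0],"grip": 0.15},{"translation": [-18.6,0,-0.8],"dr": [0,-3,0],"grip": 0.15},{"translation": [0,0,0],"dr": [0,-5,0],"grip": 0.15},{"translation": [0,0,0],"dr": [0,-3.3,0],"grip": 0.15},{"translation": [0,0,0],"dr": [0,0,0],"grip": 0.15},{"translation": [0,0,0],"dr": [0,0,0],"grip": 0.15}])

```text
time_s: 6.5
ee_pos: [660.0, 96.9, 124.1]
tool_rot: [-1.237, 1.167, -1.166]
ft_force: [0.3, -0.2, -0.8]
finger_gap: 0.27
```

```bash
python3 - <<'E'
from h import *
rel([662.3,96.2,120],3.4)
import pickle
a=get_image("scene");b=get_image("top");pickle.dump((a,b),open("im1.pkl","wb"))
g=lambda im,u,v:cv2.resize(im["color"][v-40:v+40,u-50:u+50],(800,600)[:1]+(640,),interpolation=cv2.INTER_CUBIC)
u,v=map(int,proj(a,(662,120,60)));x,y=map(int,proj(b,(662,120,60)));print(u,v,x,y)
save("over.png",cv2.resize(np.hstack([g(a,u,v),g(b,x,y)]),(800,320)))
E
```

```text
t 6.5 pos [660.05  96.86 124.09] gap 25.08 F [ 0.28 -0.17 -0.82]
R
 [[ 5.810e-02 -1.000e-03  9.983e-01]
 [-9.983e-01 -1.000e-04  5.810e-02]
 [ 0.000e+00 -1.000e+00 -1.100e-03]]
tool shift [0.79 4.09 2.22]
turn [ 0.06 -0.07  0.  ]
turn [-0.0000e+00  1.7993e+02  9.0000e-02]
291 186 319 175
```

View pics/over.png

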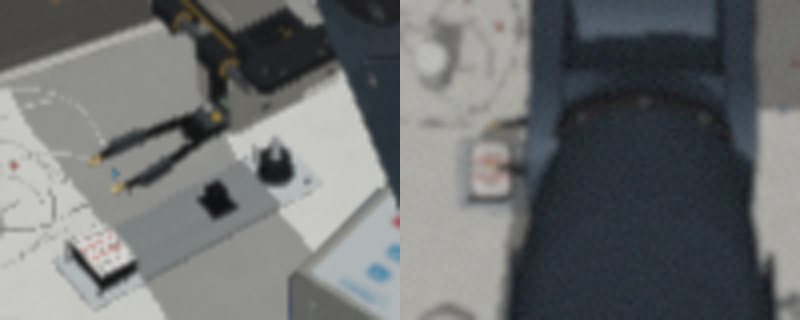

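```bash
python3 - <<'E'
from h import *
import pickle
a0,b0=pickle.load(open("im0.pkl","rb"));a1,b1=pickle.load(open("im1.pkl","rb"))
def brass(im,box,z):
    u0,u1,v0,v1=box;c=im["color"].astype(int);m=np.zeros(c.shape[:2],np.uint8);s=np.s_[v0:v1,u0:u1]
    w=(c[...,0]-c[...,2]);m[s]=((w>35)&(c[...,0]>90))[s]
    k,l,st,ce=cv2.connectedComponentsWithStats(m,connectivity=8)
    out=[]
    for i in range(1,k):
        if st[i,4]>1:
            W=np.where(l==i,w,0);vv,uu=np.nonzero(W);q=np.average(np.c_[uu,vv],axis=0,weights=W[vv,uu]);p=ray(im,*q,z)[:2];out.append(p);print(st[i],q.round(2),p.round(1))
    return out
for n,im,box,z,tcp,ux in (("s0",a0,(340,360,165,185),7,(634.7,-178.8),(.138,.990)),("t0",b0,(375,385,180,200),7,(634.7,-178.8),(.138,.990)),("s1",a1,(255,280,178,200),106,(660.05,96.86),(-.0581,.9983))):
    print(n);o=brass(im,box,z)
    if len(o)==2:
        m=(o[0]+o[1])/2-tcp;print("mid along",m@ux,"across",m@np.array([ux[1],-ux[0]]))
E
```

```text
s0
t0
s1
[263 185   3   2   5] [264.24 185.64] [670.1 203.1]
[269 192   3   2   4] [269.98 192.54] [638.4 202.4]
mid along 106.05254720428782 across 0.37145532622971084
```

step_arm(motion=[{"translation": [0.4,10,1.5],"dr": [0,-0.2,0],"grip": 0.15},{"translation": [0.4,15,0],"dr": [0,0,0],"grip": 0.15},{"translation": [0,10,0],"dr": [0,0,0],"grip": 0.15},{"translation": [0,4,0],"dr": [0,0,0],"grip": 0.15},{"translation": [0,0,0],"dr": [0,0,0],"grip": 0.15},{"translation": [0,0,0],"dr": [0,0,0],"grip": 0.15}])

```text
time_s: 7.2
ee_pos: [662.1, 96.2, 85.9]
tool_rot: [-1.238, 1.163, -1.163]
ft_force: [-0.6, -1.0, -1.2]
finger_gap: 0.273
```

```bash
python3 - <<'E'
from h import *
rel([661.6,96.2,80],3.6)
import pickle
a=get_image("scene");b=get_image("top");pickle.dump((a,b),open("im2.pkl","wb"))
g=lambda im,u,v:cv2.resize(im["color"][v-30:v+30,u-45:u+35],(800,600),interpolation=cv2.INTER_CUBIC)
u,v=map(int,proj(a,(662,120,40)));print(u,v)
save("over2.png",g(a,u,v))
E
```

```text
t 7.2 pos [662.1   96.18  85.88] gap 25.41 F [-0.56 -1.01 -1.2 ]
R
 [[ 6.240e-02  2.000e-04  9.981e-01]
 [-9.981e-01  0.000e+00  6.240e-02]
 [ 0.000e+00 -1.000e+00  2.000e-04]]
tool shift [-0.05  5.88 -0.5 ]
turn [-0.01 -0.02  0.  ]
turn [-0.0000e+00  1.7998e+02 -2.0000e-02]
291 191
```

View pics/over2.png

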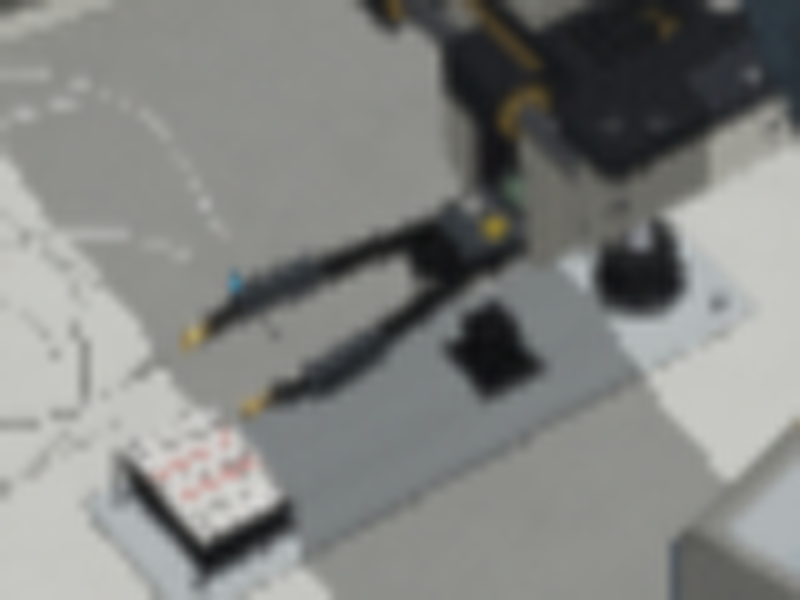

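```bash
python3 - <<'E'
from h import *
import pickle
a,b=pickle.load(open("im2.pkl","rb"))
R=lambda x,y,z:ray(a,(x+.5)/10-.5+246,(y+.5)/10-.5+161,z)[:2]
t=[R(194,333,68),R(258,404,68)];m=sum(t)/2
red=R(207,466,30);pl=sum(R(*q,30) for q in [(118,462),(222,412),(290,505),(208,546)])/4
post=R(641,233,40)
u=np.array([-.0624,.998]);w=np.array([.998,.0624]);T=np.array([662.1,96.18])
print(t,m,"red",red,"plate",pl,"post z40?",post)
for n,p in(("tips",m),("red",red),("plate",pl)):print(n,(p-T)@u,(p-T)@w)
c=a["color"][161:221,246:326].astype(int)
m=(c[...,0]-c[...,1]>25)&(np.mgrid[0:60,0:80][0]>40);yx=np.argwhere(m);print(len(yx),yx.mean(0),ray(a,yx[:,1].mean()+246,yx[:,0].mean()+161,30))
E
```

```text
[array([672.50936324, 202.64407019]), array([638.73373722, 200.49188222])] [655.62155023 201.56797621] red [655.53960918 210.92254137] plate [650.19211132 213.1222317 ] post z40? [657.15215121  58.2203258 ]
tips 105.58145551934082 0.11071684544553362
red 114.92242467416553 0.6126645389262702
plate 117.45139948794662 -4.586877649575936
11 [47.09090909 19.81818182] [653.07536924 213.76127487  30.        ]
```

step_arm(motion=[{"translation": [-0.7,3,-0.3],"dr": [0,0,0],"grip": 0.15},{"translation": [0,5,0],"dr": [0,0,0],"grip": 0.15},{"translation": [0,5,0],"dr": [0,0,0],"grip": 0.15},{"translation": [0,4,0],"dr": [0,0,0],"grip": 0.15},{"translation": [0,3,0],"dr": [0,0,0],"grip": 0.15},{"translation": [0,2,0],"dr": [0,0,0],"grip": 0.15},{"translation": [0,0,0],"dr": [0,0,0],"grip": 0.15},{"translation": [0,0,0],"dr": [0,0,0],"grip": 0.15}])

```text
time_s: 8.1
ee_pos: [661.7, 96.8, 63.8]
tool_rot: [-1.238, 1.163, -1.163]
ft_force: [-0.5, 0.3, -0.6]
finger_gap: 0.27
```

step_arm(motion=[{"translation": [0,3,0],"dr": [0,0,0],"grip": 0.15},{"translation": [0,3,0],"dr": [0,0,0],"grip": 0.15},{"translation": [0,2.5,0],"dr": [0,0,0],"grip": 0.15},{"translation": [0,1.5,0],"dr": [0,0,0],"grip": 0.15},{"translation": [0,0.5,0],"dr": [0,0,0],"grip": 0.15},{"translation": [0,0,0],"dr": [0,0,0],"grip": 0.15},{"translation": [0,0,0],"dr": [0,0,0],"grip": 0.15}])

```text
time_s: 8.8
ee_pos: [661.7, 96.8, 53.3]
tool_rot: [-1.238, 1.163, -1.163]
ft_force: [-0.3, -0.3, -0.3]
finger_gap: 0.265
```

step_arm(motion=[{"translation": [0,0.5,0],"dr": [0,0,0],"grip": 0.15},{"translation": [0,0,0],"dr": [0,0,0],"grip": 0.15},{"translation": [0,0,0],"dr": [0,0,0],"grip": 0.3},{"translation": [0,0,0],"dr": [0,0,0],"grip": 0.4},{"translation": [0,0,0],"dr": [0,0,0],"grip": 0.65},{"translation": [0,0,0],"dr": [0,0,0],"grip": 0.65},{"translation": [0,0,0],"dr": [0,0,0],"grip": 0.65}])

```text
time_s: 9.5
ee_pos: [661.6, 96.8, 52.8]
tool_rot: [-1.238, 1.163, -1.163]
ft_force: [-0.1, -0.3, 0.4]
finger_gap: 0.593
```

step_arm(motion=[{"translation": [0,-8,0],"dr": [0,0,0],"grip": 0.65},{"translation": [0,-20,0],"dr": [0,0,0],"grip": 0.65},{"translation": [0,-30,0],"dr": [0,0,0],"grip": 0.65},{"translation": [-15,-20,0],"dr": [0,0,0],"grip": 0.65},{"translation": [-30,0,0],"dr": [0,0,0],"grip": 0.65},{"translation": [-25,0,0],"dr": [0,0,0],"grip": 0.65},{"translation": [-6.4,0,0],"dr": [0,0,0],"grip": 0.65},{"translation": [0,0,0],"dr": [0,0,0],"grip": 0.65},{"translation": [0,0,0],"dr": [0,0,0],"grip": 0.65}])

```text
time_s: 10.4
ee_pos: [656.9, 172.3, 130.8]
tool_rot: [-1.238, 1.163, -1.163]
ft_force: [0.8, -0.2, -0.3]
finger_gap: 0.653
```

```bash
python3 - <<'E'
from h import *
rel([657,173,60],3.6)
import pickle
a=get_image("scene");b=get_image("top");pickle.dump((a,b),open("im3.pkl","wb"))
g=lambda im,u,v,w,h:cv2.resize(im["color"][v-30:v+h-30,u-45:u+w-45],(w*7,h*7),interpolation=cv2.INTER_CUBIC)
u,v=map(int,proj(a,(662,120,40)));x,y=map(int,proj(b,(662,120,40)));print(u,v,x,y)
save("hung.png",np.hstack([g(a,u,v,72,60),cv2.resize(g(b,x,y,80,60),(290,420)) if 0 else g(b,x+5,y,42,60)]))
E
```

```text
t 10.4 pos [656.92 172.26 130.81] gap 60.69 F [ 0.81 -0.24 -0.29]
R
 [[ 6.210e-02 -1.000e-04  9.981e-01]
 [-9.981e-01 -3.000e-04  6.210e-02]
 [ 3.000e-04 -1.000e+00 -1.000e-04]]
tool shift [-0.76 70.81  0.14]
turn [ 0.01 -0.04  0.02]
turn [-2.0000e-02  1.7996e+02  1.0000e-02]
291 191 319 177
```

View pics/hung.png

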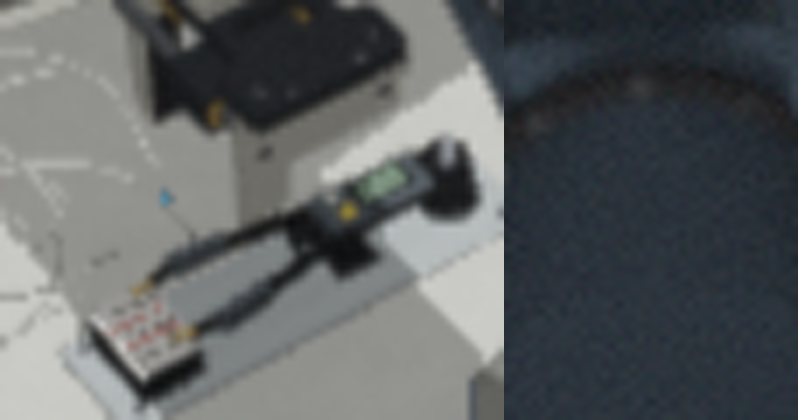

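```bash
python3 - <<'E'
from h import *
import pickle
a0,b0=pickle.load(open("im0.pkl","rb"));a,b=pickle.load(open("im3.pkl","rb"))
R=lambda x,y,z:ray(a,(x+.5)/7-.5+246,(y+.5)/7-.5+161,z)[:2]
t=[R(142,288,35),R(187,334,35)];m=sum(t)/2
red=[R(137,316,30),R(155,334,30)];pl=[R(*q,30) for q in [(90,317),(140,290),(205,350),(145,385)]]
print("tips",t,m,"post->",np.degrees(np.arctan2(*(m-[664.2,54.7])[::-1])))
print("red",red,"plate",pl,sum(pl)/4)
# base long edges via gradient perpendicular: sample rays across edge in both images at im0
for n,im in(("s",a0),("t",b0)):
    g=cv2.GaussianBlur(im["color"].astype(np.float32),(0,0),.7);bl=g[...,2]-g[...,0]
    for sgn in(1,-1):
        E=[]
        for s in np.arange(-12,182,4):
            if -20<s<20 or 40<s<75 or 128<s: continue
            o=np.array([664.5,54.5])+s*np.array([-.0628,.998]);w=np.array([.998,.0628])
            d=np.arange(16,40,.5);q=[proj(im,np.append(o+sgn*k*w,8)) for k in d]
            f=np.array([cv2.getRectSubPix(bl,(1,1),(float(x),float(y)))[0,0] for x,y in q])
            j=np.argmin(np.gradient(cv2.blur(f[:,None],(1,5))[:,0]));E.append((s,sgn*d[j]))
        E=np.array(E);p=np.polyfit(*E.T,1);r=E[:,1]-np.polyval(p,E[:,0]);k=abs(r-np.median(r))<3;p=np.polyfit(*E[k].T,1)
        print(n,sgn,"n",k.sum(),"offset at post",p[1].round(2),"slope deg (+ => less than 93.6)",np.degrees(p[0]).round(2),r[k].std().round(2))
E
```

```text
tips [array([670.64604977, 203.35801393]), array([638.35466728, 199.95050004])] [654.50035853 201.65425699] post-> 93.77630139317537
red [array([662.13488552, 210.95724335]), array([649.40837072, 209.44072501])] plate [array([672.37132727, 227.88548446]), array([674.05234153, 202.82465737]), array([630.48668001, 196.1416766 ]), array([627.62227903, 226.49511258])] [651.13315696 213.33673275]
s 1 n 20 offset at post 26.2 slope deg (+ => less than 93.6) 0.55 0.34
s -1 n 20 offset at post -30.9 slope deg (+ => less than 93.6) 0.29 0.47
t 1 n 20 offset at post 28.98 slope deg (+ => less than 93.6) 0.39 1.4
t -1 n 20 offset at post -28.59 slope deg (+ => less than 93.6) 1.4 1.22
```

step_arm(motion=[{"translation": [-0.7,15,0],"dr": [0,0,0],"grip": 0.65},{"translation": [0,25,0],"dr": [0,0,0],"grip": 0.65},{"translation": [0,25,0],"dr": [0,0,0],"grip": 0.65},{"translation": [0,15,0],"dr": [0,0,0],"grip": 0.65},{"translation": [0,9,0],"dr": [0,0,0],"grip": 0.65},{"translation": [0,3.5,0],"dr": [0,0,0],"grip": 0.65},{"translation": [0,0,0],"dr": [0,0,0],"grip": 0.6},{"translation": [0,0,0],"dr": [0,0,0],"grip": 0.55},{"translation": [0,0,0],"dr": [0,0,0],"grip": 0.55}])

```text
time_s: 11.4
ee_pos: [657.3, 173.9, 39.2]
tool_rot: [-1.237, 1.162, -1.164]
ft_force: [0.4, 0.3, -0.3]
finger_gap: 0.552
```

```bash
python3 - <<'E'
from h import *
rel([656.8,173,38],3.6)
E
```

```text
t 11.4 pos [657.31 173.9   39.23] gap 51.36 F [ 0.38  0.32 -0.34]
R
 [[ 6.25e-02  1.50e-03  9.98e-01]
 [-9.98e-01  3.00e-04  6.25e-02]
 [-2.00e-04 -1.00e+00  1.50e-03]]
tool shift [ 0.87  1.23 -0.57]
turn [-0.09 -0.02 -0.01]
turn [ 2.0000e-02  1.7998e+02 -1.4000e-01]
```

step_arm(motion=[{"translation": [0.8,1,-0.5],"dr": [0,0,0],"grip": 0.52},{"translation": [0,0,0],"dr": [0,0,0],"grip": 0.49},{"translation": [0,0,0],"dr": [0,0,0],"grip": 0.46},{"translation": [0,0,0],"dr": [0,0,0],"grip": 0.44},{"translation": [0,0,0],"dr": [0,0,0],"grip": 0.42},{"translation": [0,0,0],"dr": [0,0,0],"grip": 0.4},{"translation": [0,0,0],"dr": [0,0,0],"grip": 0.4},{"translation": [0,0,0],"dr": [0,0,0],"grip": 0.4}], squeeze=20)

```text
time_s: 12.2
ee_pos: [656.4, 173.0, 37.3]
tool_rot: [-1.238, 1.163, -1.163]
ft_force: [0.0, -0.3, 0.7]
finger_gap: 0.405
```

```bash
python3 - <<'E'
from h import *
rel([656.8,173,38],3.6)
import pickle
a=get_image("scene");pickle.dump(a,open("im4.pkl","wb"))
u,v=275,198
save("sq.png",cv2.resize(a["color"][v-25:v+25,u-30:u+40],(770,550),interpolation=cv2.INTER_CUBIC))
E
```

```text
t 12.2 pos [656.36 172.99  37.25] gap 37.71 F [ 0.04 -0.32  0.67]
R
 [[ 6.240e-02  0.000e+00  9.981e-01]
 [-9.981e-01  1.000e-04  6.240e-02]
 [-1.000e-04 -1.000e+00  0.000e+00]]
tool shift [ 0.01 -0.75  0.44]
turn [-0.   -0.02 -0.  ]
turn [ 1.0000e-02  1.7998e+02 -0.0000e+00]
```

View pics/sq.png

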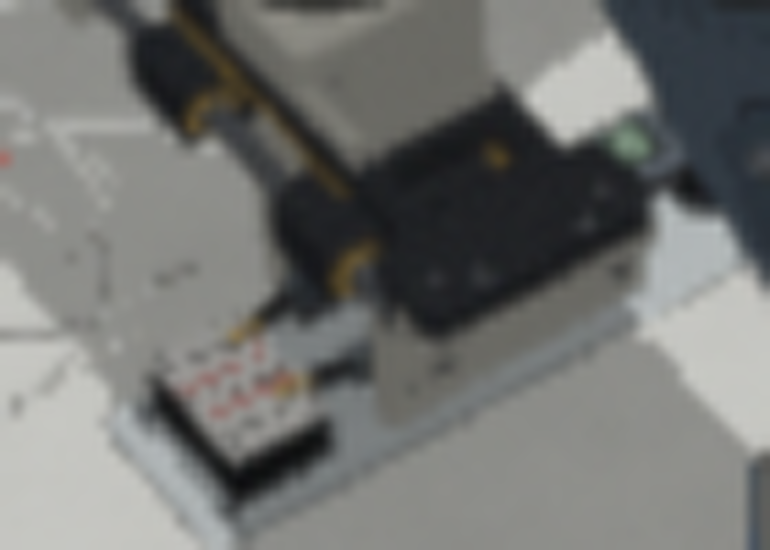

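```bash
python3 - <<'E'
from h import *
import pickle
a=pickle.load(open("im4.pkl","rb"))
R=lambda x,y,z:ray(a,(x+.5)/11-.5+245,(y+.5)/11-.5+173,z)[:2].round(1)
print("tips",R(242,330,35),R(290,381,35),"redL ends",R(262,345,30),R(187,388,30),"redR",R(285,378,30),R(215,412,30))
c=a["color"].astype(int);rr=c[...,0]-(c[...,1]+c[...,2])/2;m=np.zeros(rr.shape,bool);m[200:215,258:276]=(rr>18)[200:215,258:276]
W=(c[...,1]-c[...,2])  # yellow excluded
m&=W<20
yx=np.argwhere(m);P=np.array([ray(a,u,v,30)[:2] for v,u in yx]);q=(P-[664.5,54.5])@np.array([[.998,-.0628],[.0628,.998]]);print(np.c_[q,[rr[v,u] for v,u in yx]].round(1))
E
```

```text
tips [666.7 203.2] [644.2 201.2] redL ends [663.1 199.5] [660.8 223.8] redR [649.6 200.1] [649.4 221.6]
[[ 13.1 146.1  20. ]
 [  8.  145.9  20. ]
 [  4.8 148.   20.5]
 [  6.8 157.2  20.5]
 [  5.  154.9  24.5]
 [  7.  164.1  27.5]
 [  5.3 161.7  27.5]
 [ -5.2 147.5  37.5]
 [  5.5 168.5  25. ]
 [ -4.9 154.3  28. ]
 [ -6.7 151.9  32. ]
 [ -4.6 161.1  28.5]
 [ -6.4 158.8  25.5]
 [ -4.4 167.9  25.5]
 [ -6.1 165.6  25. ]]
```

step_arm(motion=[{"translation": [0,0,0],"dr": [0,0,0],"grip": 0.385},{"translation": [0,0,0],"dr": [0,0,0],"grip": 0.37},{"translation": [0,0,0],"dr": [0,0,0],"grip": 0.36},{"translation": [0,0,0],"dr": [0,0,0],"grip": 0.36},{"translation": [0,0,0],"dr": [0,0,0],"grip": 0.36}])

```text
time_s: 12.75
ee_pos: [656.4, 173.0, 37.3]
tool_rot: [-1.238, 1.163, -1.163]
ft_force: [-0.5, 0.5, 0.3]
finger_gap: 0.358
```

step_arm(motion=[{"translation": [0,0,0],"dr": [0,0,0],"grip": 0.36}])

```text
time_s: 12.85
ee_pos: [656.3, 173.0, 37.2]
tool_rot: [-1.238, 1.163, -1.163]
ft_force: [0.2, 0.3, 1.2]
finger_gap: 0.361
```

step_arm(motion=[{"translation": [0,0,0],"dr": [0,0,0],"grip": 0.36}])

```text
time_s: 12.95
ee_pos: [656.4, 173.0, 37.3]
tool_rot: [-1.238, 1.163, -1.163]
ft_force: [-0.1, 0.8, 0.1]
finger_gap: 0.362
```

step_arm(motion=[{"translation": [0,0,0],"dr": [0,0,0],"grip": 0.36}])

```text
time_s: 13.05
ee_pos: [656.4, 172.9, 37.3]
tool_rot: [-1.238, 1.163, -1.163]
ft_force: [-0.5, 0.4, 0.1]
finger_gap: 0.359
```

step_arm(motion=[{"translation": [0,0,0],"dr": [0,0,0],"grip": 0.35},{"translation": [0,0,0],"dr": [0,0,0],"grip": 0.344},{"translation": [0,0,0],"dr": [0,0,0],"grip": 0.344},{"translation": [0,0,0],"dr": [0,0,0],"grip": 0.344}])

```text
time_s: 13.45
ee_pos: [656.4, 172.9, 37.2]
tool_rot: [-1.238, 1.163, -1.163]
ft_force: [-0.8, 0.8, -0.6]
finger_gap: 0.35
```

step_arm(motion=[{"translation": [0,0,0],"dr": [0,0,0],"grip": 0.344}])

```text
time_s: 13.55
ee_pos: [656.4, 172.9, 37.2]
tool_rot: [-1.238, 1.163, -1.163]
ft_force: [0.7, -0.3, 0.4]
finger_gap: 0.345
```

step_arm(motion=[{"translation": [0,0,0],"dr": [0,0,0],"grip": 0.344}])

```text
time_s: 13.65
ee_pos: [656.4, 172.9, 37.2]
tool_rot: [-1.238, 1.163, -1.163]
ft_force: [0.6, 1.4, 0.2]
finger_gap: 0.342
```

```bash
python3 - <<'E'
from h import *
g=[]
I=[]
for _ in range(6):
    a=get_image("scene");I.append(a["color"].astype(np.float32));g.append(observe()["finger_gap"])
print(np.array(g)*93,np.mean(g)*93)
rel([656.8,173,38],3.6)
c=np.clip(np.mean(I,0),0,255).astype(np.uint8);a["color"]=c
import pickle;pickle.dump(a,open("im5.pkl","wb"))
save("sq2.png",cv2.resize(c[193:218,250:285],(770,550),interpolation=cv2.INTER_CUBIC))
E
```

```text
[32.39146429 32.40126354 32.36341678 32.1109862  31.87726635 32.23036448] 32.22912694140414
t 13.95 pos [656.36 172.94  37.27] gap 32.23 F [-0.23  0.02 -0.08]
R
 [[ 0.0624  0.      0.9981]
 [-0.9981  0.      0.0624]
 [ 0.     -1.      0.    ]]
tool shift [-0.03 -0.73  0.45]
turn [-0.   -0.02  0.  ]
turn [ -0.   179.98  -0.  ]
```

View pics/sq2.png

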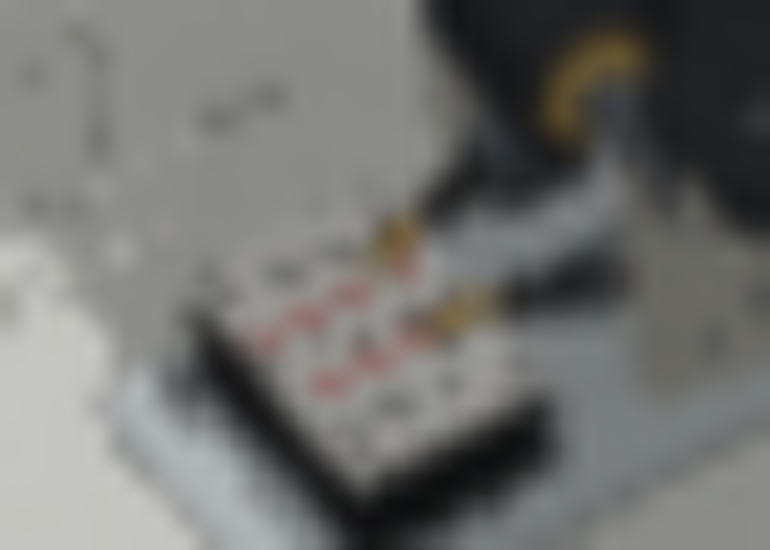

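```bash
python3 - <<'E'
from h import *
import pickle
a=pickle.load(open("im5.pkl","rb"));R=lambda x,y,z:ray(a,(x+.5)/22-.5+250,(y+.5)/22-.5+193,z)[:2]
for z in(35,37):
    for p in((396,243),(460,311)):
        d=R(*p,z)-[664.5,54.5];print(z,d@[.998,.0628],d@[-.0628,.998])
for p in ((255,340),(405,268),(325,383),(415,340)):
    d=R(*p,30)-[664.5,54.5];print("red",d@[.998,.0628],d@[-.0628,.998])
E
```

```text
35 6.517986810766302 148.13558532915943
35 -8.53656136377263 147.75924007438712
37 5.012655506710527 148.95061504906334
37 -10.015687337378125 148.5749248954373
red 7.166265469465201 170.56181145729875
red 5.862176206028064 147.53107519363473
red -4.6646733194148196 167.078889698773
red -5.511328354587875 153.3420901156384
```

step_arm(motion=[{"translation": [0,0,0],"dr": [0,0,0],"grip": 0.342},{"translation": [0,0,0],"dr": [0,0,0],"grip": 0.342},{"translation": [0,0,0],"dr": [0,0,0],"grip": 0.342},{"translation": [0,0,0],"dr": [0,0,0],"grip": 0.342},{"translation": [0,0,0],"dr": [0,0,0],"grip": 0.342}])

```text
time_s: 14.45
ee_pos: [656.4, 172.9, 37.2]
tool_rot: [-1.238, 1.163, -1.163]
ft_force: [0.4, 0.5, 0.8]
finger_gap: 0.347
```

step_arm(motion=[{"translation": [0,0,0.4],"dr": [0,0.2,0],"grip": 0.342},{"translation": [0,0,0.4],"dr": [0,0.2,0],"grip": 0.342},{"translation": [0,0,0.4],"dr": [0,0.2,0],"grip": 0.342},{"translation": [0,0,0.4],"dr": [0,0.2,0],"grip": 0.342},{"translation": [0,0,0.4],"dr": [0,0.2,0],"grip": 0.342},{"translation": [0,0,0],"dr": [0,0,0],"grip": 0.342},{"translation": [0,0,0],"dr": [0,0,0],"grip": 0.342},{"translation": [0,0,0],"dr": [0,0,0],"grip": 0.342}])

```text
time_s: 15.25
ee_pos: [658.3, 173.0, 37.2]
tool_rot: [-1.23, 1.176, -1.176]
ft_force: [-0.6, -0.2, 0.4]
finger_gap: 0.344
```

```bash
python3 - <<'E'
from h import *
g=[];I=[]
for _ in range(10):
    a=get_image("scene");I.append(a["color"].astype(np.float32));g.append(observe()["finger_gap"])
print(np.mean(g)*93)
rel([656.8,173,38],3)
c=np.clip(np.mean(I,0),0,255).astype(np.uint8);a["color"]=c
import pickle;pickle.dump(a,open("im6.pkl","wb"))
save("sq3.png",np.hstack([cv2.resize(c[193:218,250:285],(462,330),interpolation=cv2.INTER_CUBIC),cv2.resize(c[160:220,250:310],(330,330),interpolation=cv2.INTER_CUBIC)]))
w=c.astype(int);m=np.zeros(w.shape[:2],np.uint8);m[200:212,262:276]=((w[...,0]-w[...,2]>30)&(w[...,1]-w[...,2]>12))[200:212,262:276]
k,l,st,ce=cv2.connectedComponentsWithStats(m)
for i in range(1,k):
    d=ray(a,*ce[i],36)[:2]-[664.5,54.5];print(st[i],ce[i],d@[.998,.0628],d@[-.0628,.998])
E
```

```text
32.09172862098757
t 15.75 pos [658.34 173.07  37.22] gap 31.85 F [-0.48  0.35 -0.24]
R
 [[ 0.045  0.     0.999]
 [-0.999 -0.     0.045]
 [ 0.    -1.     0.   ]]
tool shift [-0.   -0.78 -1.54]
turn [-0.   -0.42  0.  ]
turn [ -0.   179.58  -0.  ]
[267 202   2   2   2] [267.5 202.5] 9.279705752296767 146.33798956071547
[269 206   3   2   4] [270.  206.5] -8.015202908003456 148.85254272861704
```

View pics/sq3.png

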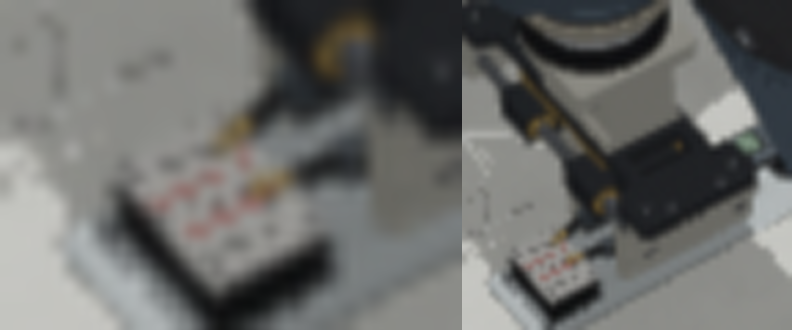

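step_arm(motion=[{"translation": [0,0,0],"dr": [0,0,0],"grip": 0.342},{"translation": [0,0,0],"dr": [0,0,0],"grip": 0.342},{"translation": [0,0,0],"dr": [0,0,0],"grip": 0.342},{"translation": [0,0,0],"dr": [0,0,0],"grip": 0.342},{"translation": [0,0,0],"dr": [0,0,0],"grip": 0.342},{"translation": [0,0,0],"dr": [0,0,0],"grip": 0.342},{"translation": [0,0,0],"dr": [0,0,0],"grip": 0.342},{"translation": [0,0,0],"dr": [0,0,0],"grip": 0.342},{"translation": [0,0,0],"dr": [0,0,0],"grip": 0.342},{"translation": [0,0,0],"dr": [0,0,0],"grip": 0.342},{"translation": [0,0,0],"dr": [0,0,0],"grip": 0.342},{"translation": [0,0,0],"dr": [0,0,0],"grip": 0.342},{"translation": [0,0,0],"dr": [0,0,0],"grip": 0.342},{"translation": [0,0,0],"dr": [0,0,0],"grip": 0.342},{"translation": [0,0,0],"dr": [0,0,0],"grip": 0.342},{"translation": [0,0,0],"dr": [0,0,0],"grip": 0.342},{"translation": [0,0,0],"dr": [0,0,0],"grip": 0.342},{"translation": [0,0,0],"dr": [0,0,0],"grip": 0.342},{"translation": [0,0,0],"dr": [0,0,0],"grip": 0.342},{"translation": [0,0,0],"dr": [0,0,0],"grip": 0.342}])

```text
time_s: 17.75
ee_pos: [658.3, 173.1, 37.2]
tool_rot: [-1.23, 1.176, -1.176]
ft_force: [-0.4, 0.0, -0.4]
finger_gap: 0.349
```

step_arm(motion=[{"translation": [0,0,0],"dr": [0,0,0],"grip": 0.342},{"translation": [0,0,0],"dr": [0,0,0],"grip": 0.342},{"translation": [0,0,0],"dr": [0,0,0],"grip": 0.342},{"translation": [0,0,0],"dr": [0,0,0],"grip": 0.342},{"translation": [0,0,0],"dr": [0,0,0],"grip": 0.342}])

```text
time_s: 18.25
ee_pos: [658.3, 173.1, 37.2]
tool_rot: [-1.23, 1.176, -1.176]
ft_force: [-1.3, -0.6, -0.8]
finger_gap: 0.349
```

```bash
python3 -c "
from h import *
s=observe();print(s['time_s'],s['finger_gap']*93,s['ft_force']);print(sign_off())"
```

```text
18.25 32.41789090796661 [-1.29890883 -0.63924113 -0.82049548]
the job is handed in; nothing more can be done
None
```

I hung the tweezers by the eye on the post of the 210 mm stand and let go. I then squeezed the pads to the 12 mm gap and handed the job in at 18.25 s, still squeezing. `sign_off()` gives no verdict, so I don't know how it was judged.

- **Stand choice:** the two candidates measured 210.6 mm (top view, pixels 284–349, 178) and about 279 mm (pixels 128–212, 222). Only the first fits the size given.
- **Hanging:** the eye went down with no noticeable force until its underside was near seat height. After release, the scene picture showed the tweezers flat, with the eye round the post and the arms open. The top view was blocked by the arm, so I could not check this from above.
- **Squeeze:** from about 13.5 s to hand-in I commanded 31.8–32.0 mm between the fingers. The readings averaged 32.1 mm, a tip gap of about 12.2 mm, and the last single readings were 32.4 mm, about 12.7 mm. Single readings scatter by about 0.4 mm.
- **Centring:** the tips first sat about 2–3 mm off centre, so I shifted the jaws 2 mm while squeezing. Their midpoint then matched the middle of the red lines to within about 1 mm.

**Disagreements:**
- The two cameras differed by 2–4 mm in x. I used the scene camera for the final positions because it agreed with the robot's own.
- The tip gap seen in the image was noisy, about 11–13.5 mm, so I relied on the finger opening for the gap.
- I did not check afterwards that the other things on the desk had stayed put, but no move went near them.

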